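# Lay out a casting set for a two-row mini gel

### The arm

A 7-joint arm with a two-finger parallel gripper is mounted at the origin on the work surface. World frame = base frame: x ahead of the robot, y to its left, z up, the work surface at z = 0. Lengths are in mm, angles in rad, forces in N, time in s.
With the tool pointing down it reaches from about 425 to 875 mm from the base axis. Payload 8.4 kg.
Tool frame: the origin (TCP) lies at the very end of the fingers, on their centre line; the grasp point (between the pads) lies 19 mm behind it; z points along the fingers, y is the line along which they close (so a half turn about z gives the same grasp; the last joint's range is limited). The gripper opens to 87 mm and grips with 3 to 60 N. Pads are 19 mm wide; open, the fingers measure 117 mm over their backs; the gripper's body (75 mm by 190 mm) begins 51 mm behind the grasp point.
Start: joints at [-1.436, 0.333, 0.04, 1.465, -0.013, 1.343, -0.059], TCP at [150.593, 632.286, 222.546] pointing down, gripper open.
Joint ranges: [-2.58, 2.58], [-0.38, 2.09], [-1.3, 1.39], [0.25, 2.4], [-1.5, 4.64], [0.08, 2.09], [-2.65, 2.65]. Speed limits (rad/s): [2.22, 2.22, 2.79, 2.79, 3.14, 3.14, 3.14].

### API

Orientations are given as a unit quaternion [x, y, z, w].
In Python, from plant import telemetry, optics, ticket gives the robot as it stands.
- The arm moves only by the tool arm_command, never from a script. Its argument "series" is a list of rows, each a list of 6 numbers: the shift along the tool's x, y, z in cm, then the turn, a rotation vector about the tool's x, y, z in degrees. A call has 1 to 20 rows; each row is the pose to reach, as a shift and turn from the pose commanded when the call began, along the tool's axes at that moment; what a row does not reach only later rows make up. A row lasts 1/8 s, in which the tool goes at most 62.5 mm and 10.7 degrees, less where a joint would pass 70% of its speed; a pose out of reach is approached as far as the arm can. A call with a gripper value outside its range is refused whole. "hand" is the opening, from 0 (shut) to 1 (fully open), set as the call begins (left out, the last holds). The fingers move at their own pace and stop on an object; "force" is the grip in N (left out, the last holds). Time passes only in rows, so rows that repeat a pose let the fingers close. It gives the time, the measured TCP pose, the force, the opening and the grip force at its end, in the units of the state.
- telemetry.get_state(): the state, without advancing time (a new reading comes with each control period).
- optics.snapshot(name): name is "scene" or "top" or "wrist"; returns a dict with "pixels" (480x640x3 uint8, red, green, blue), "K" (3x3 intrinsics, pixels), "xyz" and "rotation" of the camera in the world. Camera axes: x right, y up, looking along -z (the intrinsics and any distortion apply to the point x, -y, -z); pixel columns grow to the right and rows downward; lengths in mm; the calibration is good to about 2 mm. A picture is of the moment at which its call begins. There is no depth.
- ticket.hand_in(): hands the job in; it is judged then, once.
Trained networks look in a picture, given as the dict that the camera call returned (one of the last four; its "shot" number tells which), for a name from the list of things; names that differ only in an ending like _2 or _b are one class to them, and where a whole thing is asked for, a point or a joint stands for the part that bears it (a point fixed in the world has none). Each returns a list of dicts, best first, with "confidence" (0 to 1); they miss things now and then, are a little off and sometimes report something else, mostly with a low value. They report only what shows in the picture. A call takes as long as a camera call. They do not tell look-alikes from the thing itself.
- optics.cut_out(picture, label): "pixels" (480x640 bool, what is visible of it) and "rect" ([centre column, centre row, width, height] in pixels, round what is visible of it).
The state is a dict: "clock": time; "qpos": joint angles; "joint_vel": joint speeds; "joint_torque": joint torques, N m; "eef_pos": TCP position; "tool_rot": TCP orientation; "contact_force": force on the tool from outside, world axes, zero at the start; "moment": the same for the moment, N m; "grip_width": opening from 0.0 (shut) to 1.0 (fully open); "gripper_force": force on a finger pad.
Only numpy, scipy, OpenCV 4.12 (cv2) and the standard library are available. Lean on these libraries where they do the work, as an engineer would, in place of code of your own. Each camera call takes 0.05 s, during which the arm holds its last target. There are 200 camera calls.

### The job

Set up for casting a two-row gel: put the clear gel tray centred and square on the white levelling table, over its printed outline (either way round), and hang the green comb in the tray's pair of notches next to its black end and the yellow comb in the middle pair of notches, both straight across the tray and fully down. Stand the agarose bottle (orange cap) on the middle of the cork mat without tipping it over, leave the white comb in its rack and the blue-capped buffer bottle where it stands, and let go of everything.

Things in the scene. Friction and masses are not known exactly. Their poses are not given: they have to be found in the camera images.
- level_table: Levelling table, fixed: white plate 160 (its x) by 110 (its y) mm, flat top 22 mm above its origin; origin under its centre on the bench. A black printed rectangle 140 by 72 mm, centred, long side along its x, shows the tray's place. Small flush bubble level in one corner.
- tray: Loose clear gel tray, 140 g: open box 134 (its x) by 64 mm (its y) over the rubber end dams, 22 mm high: black at +x, red at -x. Side walls 62 mm over the outside, 4 mm thick, tops 34 mm up, with three pairs of notches 22 mm wide at x = +44, 0, -44 mm, notch floors 24 mm up. Origin under its centre, z up. Grip across the side walls at mid length, about 22 mm up.
- comb_green: Loose green comb (8 teeth), 45 g, hanging upright in the rack. Bridge 84 mm long (its y), 12 thick (its x), 12 high; on it a finger grip 50 mm long, 12 thick, top 30 mm above the bridge's underside: grip that at about 22 mm. Teeth 40 wide, 3 thick, reach 17 mm below the bridge. Origin: centre of the bridge's underside, which rests on rack or notch floors; z up. Same either way round.
- comb_yellow: Loose yellow gel comb (6 teeth); otherwise like the green one, same sizes, origin and axes.
- comb_white: Loose white gel comb (5 teeth), a spare that stays in the rack; same sizes, origin and axes as the green one.
- comb_rack: Comb rack, fixed: grey base 164 (its x) by 84 mm, with two rails along its x at y = +29 and -29 mm. Three notched places at x = -56, 0 and +56 mm hold the combs across the rails, bridge undersides 30 mm above the rack's origin; origin under its centre on the bench. Which comb hangs where varies.
- agarose: Loose 100 ml glass bottle of agarose with an orange screw cap, 104 mm tall, 220 g; round body 56 mm diameter up to 62 mm height, cap 40 mm diameter from 83 to 104 mm up, a good place to grip. Origin under its centre, z up.
- buffer: Loose 100 ml glass bottle of buffer with a blue screw cap, same sizes as the agarose bottle; not to be moved. Origin under its centre.
- cork_mat: Square cork mat 100 by 100 mm, 6 mm thick, fixed flat on the bench; origin under its centre.
Not all that is in view belongs to the job. What is shaped like the tray but pink or turquoise is not meant.

How it is judged (in metres and radians):
At the end, for the whole second after the job is handed in: Tray flat on the levelling table, within 15 mm and 10 degrees of its outline; green comb down in the notches at the black end, yellow in the middle ones (8 mm along, 10 mm across, 4 mm height); agarose upright within 15 mm of the mat's middle; white comb, buffer not moved (15, 25 mm); all at rest (x of tray in the frame of level_table between -0.015 and 0.015 m and y of tray in the frame of level_table between -0.015 and 0.015 m and z of tray in the frame of level_table between 0.018 and 0.026 m and angle between the x axis of tray and the x axis of level_table, either way round below 0.18 rad and angle between tray's own z axis and vertical below 0.06 rad and x of comb_green in the frame of tray between 0.036 and 0.052 m and y of comb_green in the frame of tray between -0.01 and 0.01 m and z of comb_green in the frame of tray between 0.02 and 0.028 m and angle between each of comb_green, comb_yellow's own z axis and vertical below 0.12 rad and x of comb_yellow in the frame of tray between -0.008 and 0.008 m and y of comb_yellow in the frame of tray between -0.01 and 0.01 m and z of comb_yellow in the frame of tray between 0.02 and 0.028 m and horizontal distance between agarose and cork_mat below 0.015 m and z of agarose in the frame of cork_mat between 0.003 and 0.01 m and angle between each of agarose, buffer's own z axis and vertical below 0.08 rad and distance of comb_white from where it was at the start of the episode below 0.015 m and distance of buffer from where it was at the start of the episode below 0.025 m and linear speed of each of tray, comb_green, comb_yellow, agarose below 0.02 m/s); the robot touches nothing.
It fails at once if the agarose bottle is tipped over (past about 40 degrees) (angle between agarose's own z axis and vertical above 0.7 rad).
It fails at once if the white spare comb is taken or knocked out of its place (distance of comb_white from where it was at the start of the episode above 0.02 m).
It fails at once if the buffer bottle is pushed away or knocked over (distance of buffer from where it was at the start of the episode above 0.03 m or angle between buffer's own z axis and vertical above 0.5 rad).
It also fails if it takes over 109 s, if anything falls off the work surface, if the arm or the gripper's body presses on something with over 40 N, if the wrist force passes 120 N, or if a joint passes its speed limit or range.

## Working session

There is one attempt and no reset: what is moved stays moved. The work goes in short steps, Python scripts to look and compute and a tool call to move; the robot and the scene stay as the last step left them, time stands still between calls to the robot, and variables do not carry over. Pictures are saved under pics/ and viewed, at most 14 in all, crops included, and the job is handed in when it is done.

Besides the shell and the picture viewer there is one more tool, called after "Emit:" as name(argument=value, ...) on one line, values as JSON. arm_command: Moves the arm, as the interface text tells. Its arguments: {"type":"object","properties":{"series":{"type":"array","items":{"type":"array","items":{"type":"number"}}},"hand":{"type":"number"},"force":{"type":"number"}},"required":["series"]}

```bash
ls; mkdir -p pics; cat > h.py <<'E'
import numpy as np, cv2
from plant import telemetry, optics, ticket
from scipy.spatial.transform import Rotation as R
def rot(p):
    r=np.array(p["rotation"],float)
    return r if r.shape==(3,3) else R.from_quat(r.ravel()).as_matrix()
def ray(p,uv,z):
    "pixel(s) -> world points on plane z"
    uv=np.atleast_2d(np.array(uv,float)); K=np.array(p["K"])
    d=np.c_[(uv[:,0]-K[0,2])/K[0,0],-(uv[:,1]-K[1,2])/K[1,1],-np.ones(len(uv))]@rot(p).T
    c=np.array(p["xyz"],float); return c+d*((z-c[2])/d[:,2])[:,None]
def proj(p,X):
    X=np.atleast_2d(np.array(X,float)); q=(X-np.array(p["xyz"]))@rot(p); K=np.array(p["K"])
    return np.c_[K[0,0]*q[:,0]/-q[:,2]+K[0,2],-K[1,1]*q[:,1]/-q[:,2]+K[1,2]]
def save(p,n): cv2.imwrite(f"pics/{n}.png",p["pixels"][:,:,::-1])
E
python3 - <<'E'
from h import *
print(telemetry.get_state())
for c in("top","scene"):
    p=optics.snapshot(c); save(p,c+"0"); print(c,{k:v for k,v in p.items() if k!="pixels"})
    for n in "level_table tray comb_green comb_yellow comb_white comb_rack agarose buffer cork_mat".split():
        for o in optics.cut_out(p,n)[:3]:
            m=o["pixels"].astype(np.uint8); r=cv2.minAreaRect(cv2.findNonZero(m)) if m.any() else None
            print(n,round(o["confidence"],2),np.round(o["rect"]),r and np.round(np.r_[r[0],r[1],r[2]],1), np.round(ray(p,r[0],0)[0]) )
E
```

```text
pics
{'clock': 0.0, 'qpos': array([-1.43618595,  0.33391018,  0.03986409,  1.46628347, -0.01338384,
        1.343307  , -0.05847808]), 'joint_vel': array([ 4.94370023e-04,  5.70800941e-04, -8.11813576e-04, -2.69187028e-04,
        4.04906304e-05, -1.41062181e-03, -2.37298217e-04]), 'joint_torque': array([ 1.33840069e-03, -6.56350279e+01,  1.33614387e+00, -4.03789973e+01,
       -5.96016878e-02,  4.50684945e-02,  1.57547952e-04]), 'eef_pos': array([150.51415669, 631.84097432, 221.65365225]), 'tool_rot': array([ 1.16630421e-01,  9.93175045e-01, -8.20454057e-04, -3.39906509e-05]), 'contact_force': array([0.20353406, 0.72799645, 0.69582169]), 'moment': array([0.01428424, 0.00444653, 0.02976421]), 'gripper_force': 0.0, 'grip_width': 0.9981619771333105}
top {'K': array([[508.78253967,   0.        , 326.00954317],
       [  0.        , 508.78253967, 239.85819445],
       [  0.        ,   0.        ,   1.        ]]), 'xyz': array([ 271.07081446,  112.06545116, 1325.21457002]), 'rotation': array([-0.05851312,  0.06081388,  0.71456969, -0.69445521]), 'shot': 1}
level_table 0.79 [439. 192.  68.
[... 1790 characters left out ...]
26.   0.]
comb_green 0.68 [280. 281.  38.  29.] [278.8 279.1  20.1  36.   39.8] [594. 126.   0.]
comb_yellow 0.82 [320. 303.  32.  29.] [319.  305.   18.4  39.6  45. ] [574. 243.   0.]
comb_white 0.7 [301. 290.  35.  24.] [297.2 291.2  19.1  39.6  45. ] [585. 183.   0.]
comb_rack 0.68 [302. 309.  85.  62.] [300.9 301.7  85.   43.1  38.7] [598. 214.   0.]
comb_rack 0.32 [205. 213.  72.  40.] [204.2 213.5  64.   34.1  31.6] [ 604. -223.    0.]
agarose 0.71 [227. 243.  25.  53.] [223.6 242.1  49.5  25.7  81.9] [625. -71.  -0.]
buffer 0.69 [240. 168.  22.  41.] [238.8 168.5  39.3  19.4  83.7] [ 393. -423.    0.]
cork_mat 0.72 [298. 238.  53.  27.] [299.9 235.5  47.8  25.4  17.4] [458.   9.   0.]
```

```bash
python3 - <<'E'
import cv2
a=cv2.imread("pics/top0.png"); b=cv2.imread("pics/scene0.png")
c=a[150:350,130:530]; cv2.imwrite("pics/topc.png",cv2.resize(c,None,fx=2,fy=2,interpolation=cv2.INTER_CUBIC))
cv2.imwrite("pics/scenec.png",cv2.resize(b[140:380,170:570],None,fx=2,fy=2,interpolation=cv2.INTER_CUBIC))
E
```

```text
(no output)
```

View pics/topc.png

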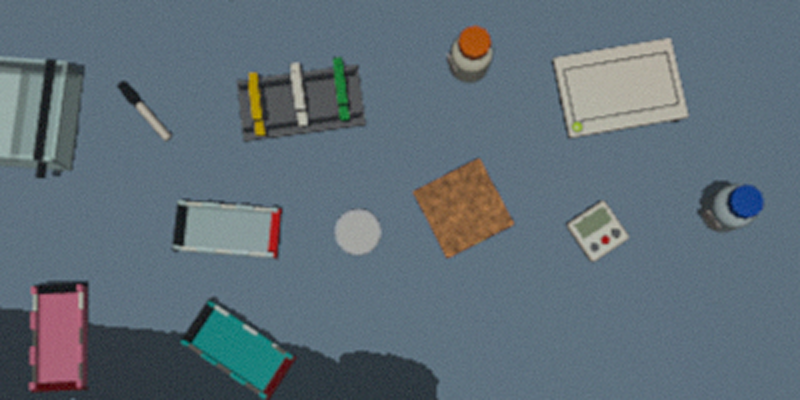

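View pics/scenec.png

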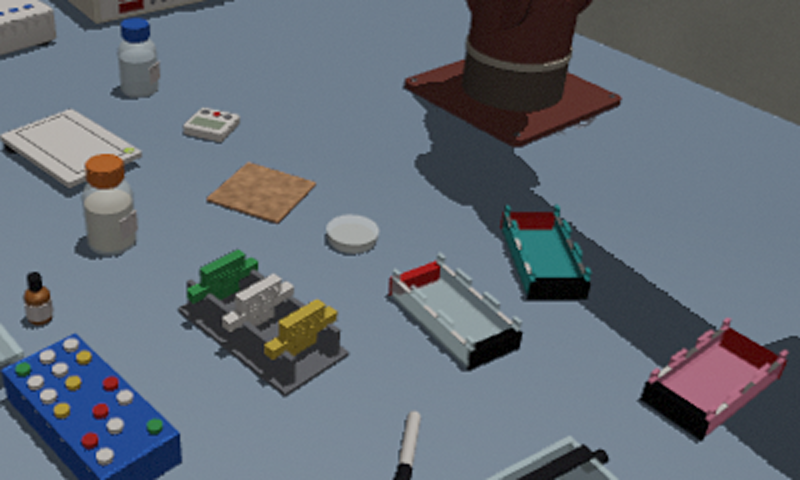

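The top view shows the clear tray at crop (228,230) with its black end left. The combs run yellow, white, green from left to right. Orange-cap bottle at (472,50), table at (620,88), blue-cap bottle at (735,205). Next I compute coarse poses and the first move.

```bash
cat >> h.py <<'E'
def go(target,psi=None,s=None):
    "print shift(cm)/turn(deg) in tool axes to reach target TCP (mm), tool x axis heading psi (deg), pointing down"
    s=s or telemetry.get_state(); Rc=R.from_quat(s["tool_rot"]); 
    if psi is None: x=Rc.as_matrix()[:,0]; psi=np.degrees(np.arctan2(x[1],x[0]))
    else:
        az=np.degrees(np.arctan2(target[1],target[0]))+90; psi=az+(psi-az+90)%180-90
    d=Rc.inv().apply(np.array(target)-s["eef_pos"])/10
    Rt=R.from_euler("z",psi,degrees=True)*R.from_quat([1,0,0,0])
    r=np.degrees((Rc.inv()*Rt).as_rotvec())
    n=max(np.linalg.norm(d)/6.25,np.linalg.norm(r)/10.7)
    print("MOVE",np.round(d,2),np.round(r,1),"psi %.1f rows>=%.1f"%(psi,n),"| at",np.round(s["eef_pos"],1),"t %.2f"%s["clock"])
def rect(p,name,z,k=0):
    "pose of an object from the minimum rectangle of its mask, corners laid on plane z"
    o=optics.cut_out(p,name)
    if len(o)<=k: print(name,"none"); return
    o=o[k]; m=o["pixels"].astype(np.uint8); b=cv2.boxPoints(cv2.minAreaRect(cv2.findNonZero(m)))
    w=ray(p,b,z); e1,e2=w[1]-w[0],w[2]-w[1]; l=e1 if np.linalg.norm(e1)>np.linalg.norm(e2) else e2
    a=np.degrees(np.arctan2(l[1],l[0]))%180
    print(name,round(o["confidence"],2),"c",np.round(w.mean(0)[:2],1),"long dir %.1f"%a,"size",np.round([np.linalg.norm(e1),np.linalg.norm(e2)],1))
    return w.mean(0),a,m
E
python3 - <<'E'
from h import *
p=optics.snapshot("top")
for n,z in [("level_table",18),("tray",25),("comb_rack",20),("comb_yellow",45),("comb_white",45),("comb_green",45),("cork_mat",6),("agarose",50),("buffer",50)]: rect(p,n,z)
for n,q in [("agcap",(366.5,171)),("bufcap",(502.5,250.5))]: print(n,ray(p,q,104))
w=optics.snapshot("wrist"); save(w,"w0"); 
s=telemetry.get_state(); print(np.round((np.array(w["xyz"])-s["eef_pos"])@R.from_quat(s["tool_rot"]).as_matrix(),1), np.round(R.from_quat(s["tool_rot"]).as_matrix().T@rot(w),3), w["K"][0])
go([437,319,200],0);go([437,319,200],90)
E
```

```text
level_table none
tray 0.93 c [437.3 317.5] long dir 83.9 size [ 62.9 137.3]
comb_rack 0.57 c [601.2 221.2] long dir 95.7 size [163.5  86.6]
comb_yellow 0.72 c [595.  277.3] long dir 6.5 size [15.1 78.3]
comb_white 0.58 c [595.  219.6] long dir 96.8 size [159.3  80.7]
comb_green 0.46 c [612.  167.4] long dir 7.1 size [13.9 85.8]
cork_mat 0.61 c [458.3  12.3] long dir 115.2 size [102.  99.]
agarose 0.94 c [652.7  -1.3] long dir 177.4 size [57.4 72.7]
buffer 0.87 c [ 441.6 -325. ] long dir 114.6 size [81.5 53.7]
agcap [[650.4855009  -0.7957831 104.       ]]
bufcap [[ 440.92264216 -322.34510197  104.        ]]
[  84.     0.3 -163.1] [[ 0.001  0.953  0.303]
 [ 1.    -0.001 -0.001]
 [-0.001  0.303 -0.953]] [357.13905804   0.         314.71973787]
MOVE [-35.12 -23.84   2.25] [ -0.   -0.  -13.4] psi 180.0 rows>=6.8 | at [150.6 632.3 222.5] t 1.55
MOVE [-35.12 -23.84   2.25] [-0.   0.  76.6] psi 90.0 rows>=7.2 | at [150.6 632.3 222.5] t 1.55
```

```bash
python3 -c "
from h import *
go([437,318,130],83.9)"
```

```text
MOVE [-35.14 -23.94   9.25] [-0.   0.  82.7] psi 83.9 rows>=7.7 | at [150.6 632.3 222.5] t 1.55
```

Emit:
arm_command(series=[[-35.1,-23.9,9.2,0,0,82.7],[-35.1,-23.9,9.2,0,0,82.7],[-35.1,-23.9,9.2,0,0,82.7],[-35.1,-23.9,9.2,0,0,82.7],[-35.1,-23.9,9.2,0,0,82.7],[-35.1,-23.9,9.2,0,0,82.7],[-35.1,-23.9,9.2,0,0,82.7],[-35.1,-23.9,9.2,0,0,82.7],[-35.1,-23.9,9.2,0,0,82.7],[-35.1,-23.9,9.2,0,0,82.7],[-35.1,-23.9,9.2,0,0,82.7]], hand=1, force=20)

```text
clock: 2.92
eef_pos: [436.2, 319.3, 130.7]
tool_rot: [0.743, 0.67, 0.0, -0.0]
contact_force: [-0.7, 0.1, -0.1]
grip_width: 1.003
gripper_force: 0.0
```

```bash
python3 - <<'E'
from h import *
w=optics.snapshot("wrist"); save(w,"w1"); r=rect(w,"tray",20); 
s=telemetry.get_state(); print(s["eef_pos"])
cv2.imwrite("pics/w1o.png",np.where(r[2][...,None]>0,w["pixels"],w["pixels"]//2)[:,:,::-1])
go([437,318,3],83.9)
E
```

```text
tray 0.82 c [269.3 494.6] long dir 174.2 size [53.3  6.5]
[436.37210462 318.97556916 130.6598356 ]
MOVE [-0.09  0.07 12.77] [ 0.  -0.   0.1] psi 83.9 rows>=2.0 | at [436.4 319.  130.7] t 3.02
```

View pics/w1o.png

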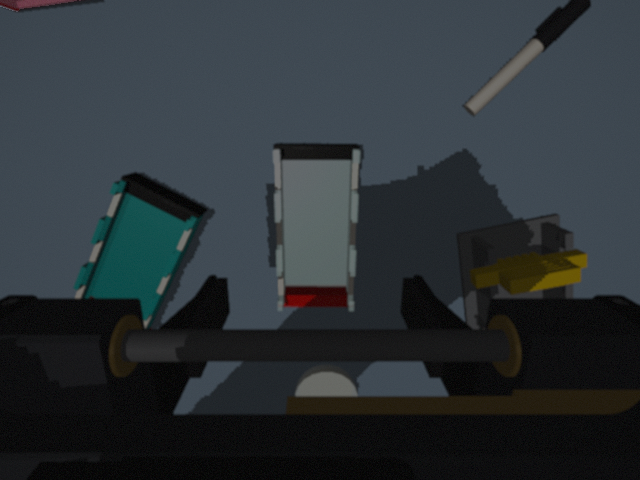

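The wrist view shows the clear tray between the fingers: black end at row 146 (columns 274–362), red end at row 308 (columns 280–354), nearly aligned.

```bash
cat >> h.py <<'E'
def ctr(p,name,z,k=0):
    o=optics.cut_out(p,name); print(name,[(round(i["confidence"],2),np.round(i["rect"])) for i in o[:3]])
E
python3 - <<'E'
from h import *
w=optics.snapshot("wrist"); q=ray(w,[(274,147),(362,147),(354,307),(281,307)],22)
print(np.round(q,1),q.mean(0)); a=(q[0]+q[1]-q[2]-q[3])[:2]; print(np.degrees(np.arctan2(a[1],a[0])),np.linalg.norm(a)/2)
E
```

```text
[[412.9 387.2  22. ]
 [477.8 380.5  22. ]
 [462.6 248.4  22. ]
 [400.6 254.8  22. ]] [438.47597555 317.75138826  22.        ]
84.06909037273772 132.9837842189547
```

Emit:
arm_command(series=[[-0.1,0.2,6,0,0,0],[-0.1,0.2,10.5,0,0,0],[-0.1,0.2,12.7,0,0,0],[-0.1,0.2,12.7,0,0,0],[-0.1,0.2,12.7,0,0,0]])

```text
clock: 3.7
eef_pos: [438.6, 317.4, 3.6]
tool_rot: [0.744, 0.669, -0.0, 0.0]
contact_force: [-0.0, 0.7, 0.7]
grip_width: 0.998
gripper_force: 0.0
```

Emit:
arm_command(series=[[0,0,0,0,0,0],[0,0,0,0,0,0],[0,0,0,0,0,0],[0,0,0,0,0,0],[0,0,0,0,0,0],[0,0,0,0,0,0]], hand=0.6, force=20)

```text
clock: 4.45
eef_pos: [438.5, 317.4, 3.7]
tool_rot: [0.744, 0.669, -0.0, -0.0]
contact_force: [-1.9, 0.2, 2.8]
grip_width: 0.711
gripper_force: 20.0
```

Emit:
arm_command(series=[[0,0,-6,0,0,0],[0,0,-12,0,0,0],[0,0,-17,0,0,0],[0,0,-17,0,0,0]])

```text
clock: 4.95
eef_pos: [440.5, 318.6, 177.5]
tool_rot: [0.744, 0.668, 0.004, -0.0]
contact_force: [0.1, 0.2, -1.3]
grip_width: 0.711
gripper_force: 20.0
```

```bash
python3 - <<'E'
from h import *
p=optics.snapshot("top"); r=rect(p,"level_table",22); save(p,"top1")
if r: go([r[0][0],r[0][1],170],r[1])
w=optics.snapshot("scene"); rect(w,"level_table",20)
E
```

```text
level_table 0.93 c [ 609.7 -200.3] long dir 98.1 size [166.  110.5]
MOVE [-49.63  22.53   0.31] [ -0.   -0.  -14.2] psi 98.1 rows>=8.7 | at [438.4 317.2 173.3] t 5.05
level_table 0.93 c [ 616.2 -199.9] long dir 99.1 size [171.2 255.6]
```

Emit:
arm_command(series=[[-49.6,22.5,0.3,0,0,-14.2],[-49.6,22.5,0.3,0,0,-14.2],[-49.6,22.5,0.3,0,0,-14.2],[-49.6,22.5,0.3,0,0,-14.2],[-49.6,22.5,0.3,0,0,-14.2],[-49.6,22.5,0.3,0,0,-14.2],[-49.6,22.5,0.3,0,0,-14.2],[-49.6,22.5,0.3,0,0,-14.2],[-49.6,22.5,0.3,0,0,-14.2],[-49.6,22.5,0.3,0,0,-14.2],[-49.6,22.5,0.3,0,0,-14.2],[-49.6,22.5,0.3,0,0,-14.2]])

```text
clock: 6.65
eef_pos: [609.5, -198.0, 169.9]
tool_rot: [0.655, 0.756, 0.0, -0.001]
contact_force: [1.1, 0.4, -1.0]
grip_width: 0.712
gripper_force: 20.0
```

```bash
python3 - <<'E'
from h import *
w=optics.snapshot("wrist"); c=np.array([609,-200.5,0])
M=R.from_euler("z",98.1,degrees=True)
im=w["pixels"][:,:,::-1].copy()
for L,W in((70,36),(80,55)):
    q=proj(w,M.apply([[L,W,22],[L,-W,22],[-L,-W,22],[-L,W,22]])+c); cv2.polylines(im,[np.int32(np.round(q))],True,(0,0,255),1); print(np.round(q))
cv2.imwrite("pics/w2.png",im); print(telemetry.get_state()["eef_pos"])
E
```

```text
[[272. 141.]
 [357. 142.]
 [351. 292.]
 [276. 291.]]
[[248. 129.]
 [380. 129.]
 [370. 301.]
 [257. 301.]]
[ 609.6178308  -198.09547068  170.16052866]
```

View pics/w2.png

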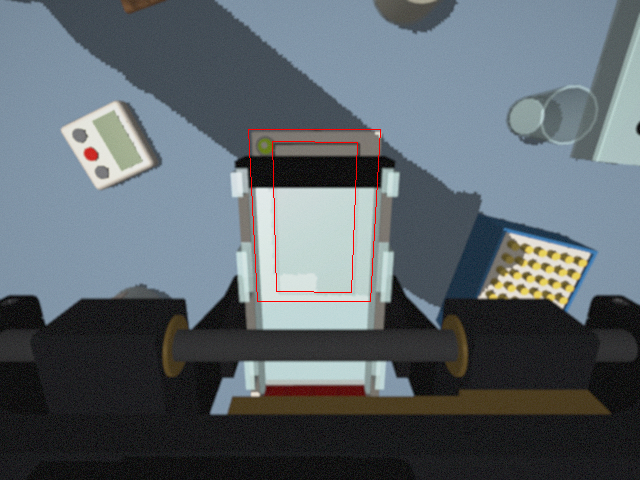

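The projected table outline matches the white plate (far edge at row 129), so I lower the tray.

Emit:
arm_command(series=[[-0.2,-0.1,5,0,0,0],[-0.2,-0.1,10,0,0,0],[-0.2,-0.1,13,0,0,0],[-0.2,-0.1,14,0,0,0],[-0.2,-0.1,14.4,0,0,0],[-0.2,-0.1,14.4,0,0,0],[-0.2,-0.1,14.4,0,0,0]])

```text
clock: 7.58
eef_pos: [609.7, -202.1, 27.8]
tool_rot: [0.655, 0.755, 0.001, 0.001]
contact_force: [0.2, -0.4, -1.3]
grip_width: 0.709
gripper_force: 20.0
```

Emit:
arm_command(series=[[0,0,0,0,0,0],[0,0,0,0,0,0],[0,0,0,0,0,0],[0,0,-3,0,0,0],[0,0,-8,0,0,0],[0,0,-13,0,0,0],[0,0,-17,0,0,0],[0,0,-17,0,0,0],[0,0,-17,0,0,0]], hand=1)

```text
clock: 8.7
eef_pos: [608.6, -201.7, 195.9]
tool_rot: [0.655, 0.755, -0.0, -0.0]
contact_force: [-0.2, 0.4, 0.0]
grip_width: 1.0
gripper_force: 0.0
```

```bash
python3 - <<'E'
from h import *
w=optics.snapshot("wrist"); c=np.array([609,-200.5,0])
M=R.from_euler("z",98.1,degrees=True)
im=w["pixels"][:,:,::-1].copy(); save(w,"w3raw")
for L,W,z in((70,36,22),(80,55,22),(67,32,44)):
    q=proj(w,M.apply([[L,W,z],[L,-W,z],[-L,-W,z],[-L,W,z]])+c); cv2.polylines(im,[np.int32(np.round(q))],True,(0,0,255),1)
cv2.imwrite("pics/w3.png",im)
t=optics.snapshot("top"); rect(t,"comb_rack",20); rect(t,"comb_yellow",45); rect(t,"comb_green",45)
go([612,167,150],95.7)
E
```

```text
comb_rack 0.55 c [602.1 221.4] long dir 96.3 size [163.5  84.2]
comb_yellow 0.62 c [595.2 277.2] long dir 6.5 size [14.2 83.9]
comb_green 0.52 c [613. 167.] long dir 7.3 size [14.7 83.9]
MOVE [36.46  5.56  4.56] [-0.1 -0.   2.4] psi 95.7 rows>=5.9 | at [ 608.4 -201.8  195.5] t 8.95
```

View pics/w3.png

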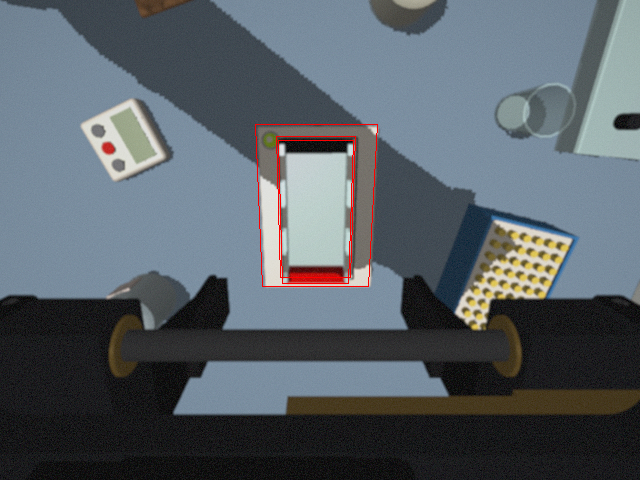

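The tray sits inside the printed outline, black end at row 145 (+y side). Next is the green comb.

```bash
sed -i 's/def go(target,psi=None,s=None):/def go(target,psi=None,s=None,raw=False):/; s/^    else:$/    elif not raw:/' h.py; python3 -c "
from h import *
go([610,166.5,135],6.5,raw=True)"
```

```text
MOVE [36.44  5.36  6.06] [-0.1  0.1 91.6] psi 6.5 rows>=8.6 | at [ 608.4 -201.8  195.5] t 8.95
```

Emit:
arm_command(series=[[20,3,0,0,0,40],[36.4,5.4,2,0,0,91.6],[36.4,5.4,6.1,0,0,91.6],[36.4,5.4,6.1,0,0,91.6],[36.4,5.4,6.1,0,0,91.6],[36.4,5.4,6.1,0,0,91.6],[36.4,5.4,6.1,0,0,91.6],[36.4,5.4,6.1,0,0,91.6],[36.4,5.4,6.1,0,0,91.6],[36.4,5.4,6.1,0,0,91.6],[36.4,5.4,6.1,0,0,91.6],[36.4,5.4,6.1,0,0,91.6]], hand=0.45)

```text
clock: 10.45
eef_pos: [611.0, 165.9, 135.6]
tool_rot: [0.998, 0.057, -0.0, -0.0]
contact_force: [-0.9, 0.5, -0.2]
grip_width: 0.45
gripper_force: 0.0
```

```bash
python3 - <<'E'
from h import *
w=optics.snapshot("wrist"); save(w,"w4")
hsv=cv2.cvtColor(w["pixels"],cv2.COLOR_RGB2HSV)
m=cv2.inRange(hsv,(45,100,40),(85,255,255)); n,l,st,ce=cv2.connectedComponentsWithStats(m); k=1+st[1:,4].argmax(); print(st[k],ce[k]); 
r=cv2.minAreaRect(cv2.findNonZero((l==k).astype(np.uint8))); print(r)
rect(w,"comb_green",45);rect(w,"comb_yellow",45)
print(telemetry.get_state()["eef_pos"], np.round(ray(w,cv2.boxPoints(r),45),1))
E
```

```text
[ 305  175   19  109 1789] [314.3432085  228.13862493]
((314.3852844238281, 228.89117431640625), (17.52794647216797, 108.03937530517578), 1.2188751697540283)
comb_green 0.76 c [616.1 167.4] long dir 4.7 size [84.7 13.9]
comb_yellow 0.59 c [598.8 277.5] long dir 7.7 size [25.8 84.1]
[611.07474408 165.94206812 135.62749323] [[573.4 170.   45. ]
 [657.  177.4  45. ]
 [658.1 165.1  45. ]
 [574.7 156.4  45. ]]
```

View pics/w4.png

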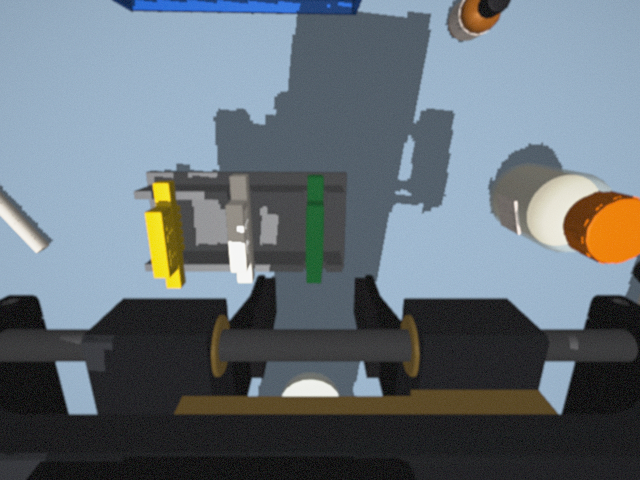

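The green comb is at columns 305–323, rows 175–283, right under the gripper and nearly straight. White is at 240 and yellow at 165. I descend and grip.

Emit:
arm_command(series=[[0.3,-0.1,5,0,0,0],[0.3,-0.1,8.5,0,0,0],[0.3,-0.1,10.2,0,0,0],[0.3,-0.1,10.2,0,0,0],[0.3,-0.1,10.2,0,0,0]])

```text
clock: 11.22
eef_pos: [614.9, 167.4, 35.1]
tool_rot: [0.998, 0.057, 0.001, -0.0]
contact_force: [0.3, -0.2, 0.5]
grip_width: 0.45
gripper_force: 0.0
```

Emit:
arm_command(series=[[0,0,0,0,0,0],[0,0,0,0,0,0],[0,0,0,0,0,0],[0,0,0,0,0,0],[0,0,0,0,0,0],[0,0,0,0,0,0]], hand=0.05, force=15)

```text
clock: 11.98
eef_pos: [614.0, 167.4, 33.7]
tool_rot: [0.998, 0.057, 0.0, -0.0]
contact_force: [-1.2, 0.5, 3.0]
grip_width: 0.139
gripper_force: 15.0
```

Emit:
arm_command(series=[[0,0,-4,0,0,0],[0,0,-10,0,0,0],[0,0,-16,0,0,0],[0,0,-16,0,0,0],[0,0,-16,0,0,0]])

```text
clock: 12.6
eef_pos: [613.5, 167.6, 192.9]
tool_rot: [0.998, 0.057, -0.0, -0.0]
contact_force: [-0.3, 0.3, -1.0]
grip_width: 0.14
gripper_force: 15.0
```

```bash
python3 -c "
from h import *
go([602.8,-158.2,190],8.1,raw=True)"
```

```text
MOVE [-4.76 32.24  0.28] [-0.   0.  -1.6] psi 8.1 rows>=5.2 | at [613.5 167.6 192.9] t 12.60
```

Emit:
arm_command(series=[[-4.8,32.2,0.3,0,0,-1.6],[-4.8,32.2,0.3,0,0,-1.6],[-4.8,32.2,0.3,0,0,-1.6],[-4.8,32.2,0.3,0,0,-1.6],[-4.8,32.2,0.3,0,0,-1.6],[-4.8,32.2,0.3,0,0,-1.6],[-4.8,32.2,0.3,0,0,-1.6],[-4.8,32.2,0.3,0,0,-1.6],[-4.8,32.2,0.3,0,0,-1.6],[-4.8,32.2,0.3,0,0,-1.6]])

```text
clock: 13.85
eef_pos: [603.0, -156.7, 190.5]
tool_rot: [0.997, 0.072, -0.0, -0.0]
contact_force: [0.7, -0.1, 0.4]
grip_width: 0.134
gripper_force: 15.0
```

```bash
cat >> h.py <<'E'
def overlay(w,name,c=(609,-201.8),a=98.1):
    "tray model drawn on the picture: dam tops' outline, wall tops with the notches"
    M=R.from_euler("z",a,degrees=True); im=cv2.resize(w["pixels"][:,:,::-1],None,fx=2,fy=2,interpolation=cv2.INTER_CUBIC); k=[]
    P=lambda X: np.int32(np.round(2*proj(w,M.apply(X)+[c[0],c[1],22])))
    cv2.polylines(im,[P([[67,32,22],[67,-32,22],[-67,-32,22],[-67,32,22]])],True,(0,0,255),1)
    for y in(31,-31):
        for x in(44,0,-44): cv2.polylines(im,[P([[x-11,y,34],[x-11,y,24],[x+11,y,24],[x+11,y,34]])],False,(255,0,255),1)
    q=P([[0,0,20]])[0]; x0=min(max(q[0]-300,0),1280-600); y0=min(max(q[1]-225,0),960-450)
    cv2.imwrite(f"pics/{name}.png",im[y0:y0+450,x0:x0+600]); print("crop origin",x0,y0,"scale 2")
E
python3 - <<'E'
from h import *
w=optics.snapshot("wrist"); overlay(w,"w5"); s=telemetry.get_state(); print(s["eef_pos"]); save(w,"w5raw")
hsv=cv2.cvtColor(w["pixels"],cv2.COLOR_RGB2HSV); m=cv2.inRange(hsv,(0,150,60),(6,255,255))|cv2.inRange(hsv,(174,150,60),(180,255,255))
n,l,st,ce=cv2.connectedComponentsWithStats(m); print(st[1:][st[1:,4]>50])
E
```

```text
crop origin 431 212 scale 2
[ 602.90877696 -156.9960075   190.52746926]
[[421 191  20  57 828]
 [298 374   9   8  51]]
```

View pics/w5.png

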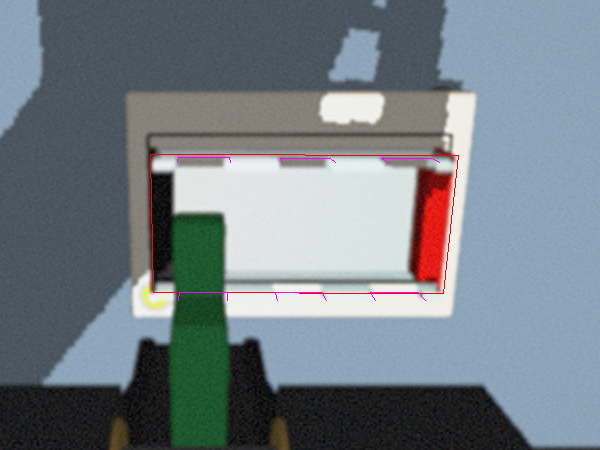

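The tray model overlays well: the notches in the picture (crop columns 175–228, 278–332, 382–436) agree within about 1 mm. I lower the green comb.

Emit:
arm_command(series=[[0,0.1,5,0,0,0],[0,0.1,9,0,0,0],[0,0.1,11.5,0,0,0],[0,0.1,12.5,0,0,0],[0,0.1,13.3,0,0,0],[0,0.1,13.8,0,0,0],[0,0.1,14.0,0,0,0],[0,0.1,14.0,0,0,0]])

```text
clock: 14.9
eef_pos: [603.0, -159.1, 50.9]
tool_rot: [0.998, 0.071, 0.0, 0.0]
contact_force: [0.6, -1.0, 0.0]
grip_width: 0.137
gripper_force: 15.0
```

Emit:
arm_command(series=[[0,0,0.05,0,0,0],[0,0,0.1,0,0,0],[0,0,0.1,0,0,0]])

```text
clock: 15.28
eef_pos: [603.0, -159.0, 49.8]
tool_rot: [0.997, 0.071, 0.0, 0.0]
contact_force: [-0.7, 0.3, 1.7]
grip_width: 0.135
gripper_force: 15.0
```

Emit:
arm_command(series=[[0,0,0,0,0,0],[0,0,0,0,0,0],[0,0,0,0,0,0],[0,0,-2,0,0,0],[0,0,-5,0,0,0],[0,0,-10,0,0,0],[0,0,-14,0,0,0],[0,0,-14,0,0,0],[0,0,-14,0,0,0]], hand=0.3)

```text
clock: 16.4
eef_pos: [602.7, -158.9, 189.9]
tool_rot: [0.998, 0.071, 0.0, -0.0]
contact_force: [0.1, -0.4, -0.8]
grip_width: 0.303
gripper_force: 0.0
```

```bash
python3 - <<'E'
from h import *
w=optics.snapshot("wrist"); overlay(w,"w6",(609,-201)); 
go([598.5,277.8,150],6.5,raw=True)
E
```

```text
crop origin 425 210 scale 2
MOVE [  5.77 -43.27   3.93] [-0.   0.   1.6] psi 6.5 rows>=7.0 | at [ 602.4 -158.7  189.2] t 16.45
```

View pics/w6.png

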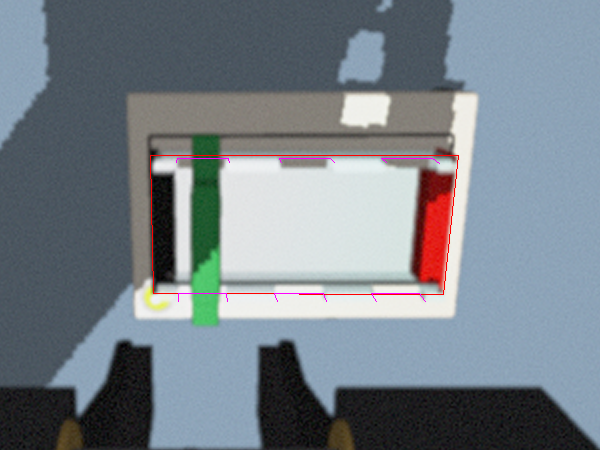

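Green sits in the black-end notches (crop columns 192–220, straight). Next is the yellow comb.

Emit:
arm_command(series=[[6,-43.3,0,0,0,1.6],[6,-43.3,0,0,0,1.6],[6,-43.3,0,0,0,1.6],[6,-43.3,0,0,0,1.6],[6,-43.3,2,0,0,1.6],[6,-43.3,3.9,0,0,1.6],[6,-43.3,3.9,0,0,1.6],[6,-43.3,3.9,0,0,1.6],[6,-43.3,3.9,0,0,1.6],[6,-43.3,3.9,0,0,1.6],[6,-43.3,3.9,0,0,1.6]], hand=0.45)

```text
clock: 17.82
eef_pos: [601.6, 276.5, 151.0]
tool_rot: [0.998, 0.056, 0.0, -0.0]
contact_force: [0.1, -0.4, 0.2]
grip_width: 0.452
gripper_force: 0.0
```

```bash
python3 - <<'E'
from h import *
w=optics.snapshot("wrist"); save(w,"w7")
r=rect(w,"comb_yellow",44); rect(w,"comb_white",44)
hsv=cv2.cvtColor(w["pixels"],cv2.COLOR_RGB2HSV)
m=cv2.inRange(hsv,(20,150,60),(34,255,255)); n,l,st,ce=cv2.connectedComponentsWithStats(m); k=1+st[1:,4].argmax(); print(st[k],ce[k])
q=cv2.minAreaRect(cv2.findNonZero((l==k).astype(np.uint8))); print(q,np.round(ray(w,cv2.boxPoints(q),44),1))
go([600.5,278,33.5],6.5,raw=True)
E
```

```text
comb_yellow 0.81 c [599.5 277.3] long dir 6.0 size [83.9 12.1]
comb_white 0.6 c [610.7 221.4] long dir 6.9 size [83.3 17.2]
[ 306  182   17  101 1528] [314.03206806 231.04253927]
((314.0, 232.0), (100.0, 16.0), 90.0) [[639.7 287.9  44. ]
 [641.1 275.9  44. ]
 [558.5 266.1  44. ]
 [557.1 279.2  44. ]]
MOVE [-0.09 -0.06 11.74] [-0.  -0.  -0.1] psi 6.5 rows>=1.9 | at [601.4 277.5 150.9] t 17.98
```

Emit:
arm_command(series=[[-0.1,0,5,0,0,0],[-0.1,0,9.5,0,0,0],[-0.1,0,11.2,0,0,0],[-0.1,0,11.7,0,0,0],[-0.1,0,11.7,0,0,0],[-0.1,0,11.7,0,0,0]])

```text
clock: 18.73
eef_pos: [601.2, 278.3, 35.2]
tool_rot: [0.998, 0.057, 0.001, -0.001]
contact_force: [-0.5, 0.0, -0.3]
grip_width: 0.445
gripper_force: 0.0
```

Emit:
arm_command(series=[[0,0,0,0,0,0],[0,0,0,0,0,0],[0,0,0,0,0,0],[0,0,0,0,0,0],[0,0,0,0,0,0],[0,0,0,0,0,0]], hand=0.05, force=15)

```text
clock: 19.48
eef_pos: [600.2, 278.0, 33.6]
tool_rot: [0.998, 0.057, -0.0, 0.0]
contact_force: [0.1, 0.3, 1.0]
grip_width: 0.137
gripper_force: 15.0
```

Emit:
arm_command(series=[[0,0,-4,0,0,0],[0,0,-10,0,0,0],[0,0,-16,0,0,0],[0,0,-16,0,0,0],[0,0,-16,0,0,0]])

```text
clock: 20.1
eef_pos: [599.8, 278.2, 192.9]
tool_rot: [0.998, 0.057, -0.0, -0.0]
contact_force: [-0.4, 0.8, -1.0]
grip_width: 0.138
gripper_force: 15.0
```

```bash
python3 -c "
from h import *
go([609,-201.8,190],8.1,raw=True)"
```

```text
MOVE [-4.54 47.79  0.28] [-0.   0.  -1.6] psi 8.1 rows>=7.7 | at [599.8 278.2 192.9] t 20.10
```

Emit:
arm_command(series=[[-4.5,47.7,0.3,0,0,-1.6],[-4.5,47.7,0.3,0,0,-1.6],[-4.5,47.7,0.3,0,0,-1.6],[-4.5,47.7,0.3,0,0,-1.6],[-4.5,47.7,0.3,0,0,-1.6],[-4.5,47.7,0.3,0,0,-1.6],[-4.5,47.7,0.3,0,0,-1.6],[-4.5,47.7,0.3,0,0,-1.6],[-4.5,47.7,0.3,0,0,-1.6],[-4.5,47.7,0.3,0,0,-1.6],[-4.5,47.7,0.3,0,0,-1.6],[-4.5,47.7,0.3,0,0,-1.6],[-4.5,47.7,0.3,0,0,-1.6]])

```text
clock: 21.72
eef_pos: [609.7, -200.2, 190.6]
tool_rot: [0.997, 0.071, 0.0, -0.0]
contact_force: [-0.7, 0.7, -0.3]
grip_width: 0.141
gripper_force: 15.0
```

```bash
python3 -c "
from h import *
go([609,-201,51],8.1,raw=True)"
```

```text
MOVE [-0.08  0.07 13.96] [-0.  -0.   0.1] psi 8.1 rows>=2.2 | at [ 609.7 -200.2  190.6] t 21.73
```

Emit:
arm_command(series=[[-0.1,0,5,0,0,0],[-0.1,0,9,0,0,0],[-0.1,0,11.5,0,0,0],[-0.1,0,12.5,0,0,0],[-0.1,0,13.3,0,0,0],[-0.1,0,13.8,0,0,0],[-0.1,0,14.0,0,0,0],[-0.1,0,14.0,0,0,0],[-0.1,0,14.1,0,0,0],[-0.1,0,14.1,0,0,0]])

```text
clock: 22.98
eef_pos: [608.6, -201.2, 49.7]
tool_rot: [0.998, 0.071, 0.0, 0.0]
contact_force: [-0.3, -0.1, 0.1]
grip_width: 0.137
gripper_force: 15.0
```

Emit:
arm_command(series=[[0,0,0,0,0,0],[0,0,0,0,0,0],[0,0,0,0,0,0],[0,0,-2,0,0,0],[0,0,-5,0,0,0],[0,0,-10,0,0,0],[0,0,-14,0,0,0],[0,0,-14,0,0,0],[0,0,-14,0,0,0]], hand=0.28)

```text
clock: 24.1
eef_pos: [608.4, -201.0, 189.9]
tool_rot: [0.997, 0.071, 0.0, -0.0]
contact_force: [0.4, -0.5, -0.1]
grip_width: 0.281
gripper_force: 0.0
```

```bash
python3 - <<'E'
from h import *
w=optics.snapshot("wrist"); overlay(w,"w8",(609,-201)); 
go([651,-1,190],98,raw=True)
E
```

```text
crop origin 331 210 scale 2
MOVE [  7.06 -19.18  -0.08] [ -0.1   0.  -89.9] psi 98.0 rows>=8.4 | at [ 608.1 -200.8  189.2] t 24.15
```

View pics/w8.png

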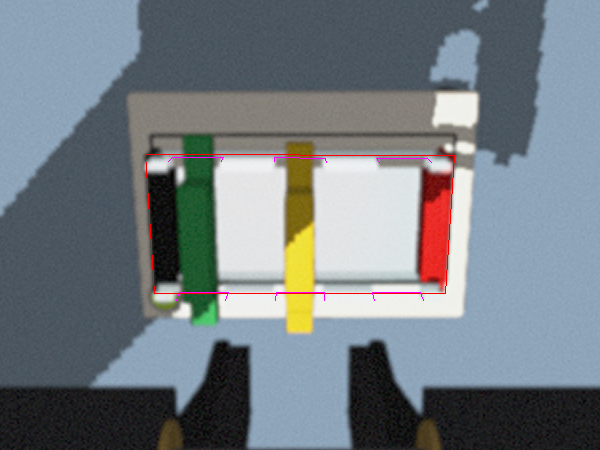

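Yellow sits in the middle notches (crop columns 286–314). Next is the agarose bottle; I also check the yellow comb's across-tray position numerically.

Emit:
arm_command(series=[[7,-19.2,0,0,0,0],[7,-19.2,0,0,0,0],[7,-19.2,0,0,0,0],[7,-19.2,0,0,0,0],[7,-19.2,0,0,0,0],[7,-19.2,0,0,0,0],[7,-19.2,0,0,0,0]], hand=1)

```text
clock: 25.02
eef_pos: [650.4, -3.7, 189.7]
tool_rot: [0.998, 0.069, 0.0, 0.0]
contact_force: [-0.1, -0.5, -0.1]
grip_width: 0.965
gripper_force: 0.0
```

```bash
python3 - <<'E'
from h import *
def cap(p,lo,hi,z):
    h=cv2.cvtColor(p["pixels"],cv2.COLOR_RGB2HSV); m=cv2.inRange(h,lo,hi); n,l,st,ce=cv2.connectedComponentsWithStats(m); k=1+st[1:,4].argmax(); print(st[k],np.round(ray(p,ce[k],z),1))
w=optics.snapshot("wrist"); save(w,"w9"); cap(w,(5,180,80),(16,255,255),102)
t=optics.snapshot("top"); cap(t,(5,180,80),(16,255,255),101)
rect(t,"comb_yellow",60);rect(t,"comb_green",60);rect(t,"tray",45); rect(t,"cork_mat",6)
s=optics.snapshot("scene"); save(s,"s9"); rect(w,"agarose",104)
go([651,-1,79],8.1,raw=True)
E
```

```text
[ 291  206   52   53 2155] [[655.6  -3.7 102. ]]
[387  62   3   2   3] [[941.6 -69.1 101. ]]
comb_yellow 0.49 c [ 604.6 -200.6] long dir 6.1 size [19.8 83.9]
comb_green 0.45 c [ 601. -159.] long dir 8.0 size [19.8 83.9]
tray 0.97 c [ 608.2 -196.4] long dir 98.1 size [142.9  71.9]
cork_mat 0.56 c [ 617.5 -214.5] long dir 7.1 size [22.3 84.8]
agarose 0.88 c [665.6  -1.9] long dir 26.1 size [45.8 61.3]
MOVE [ 0.03 -0.02 11.06] [-0. -0. -0.] psi 8.1 rows>=1.8 | at [650.8  -1.3 189.6] t 25.43
```

View pics/w9.png

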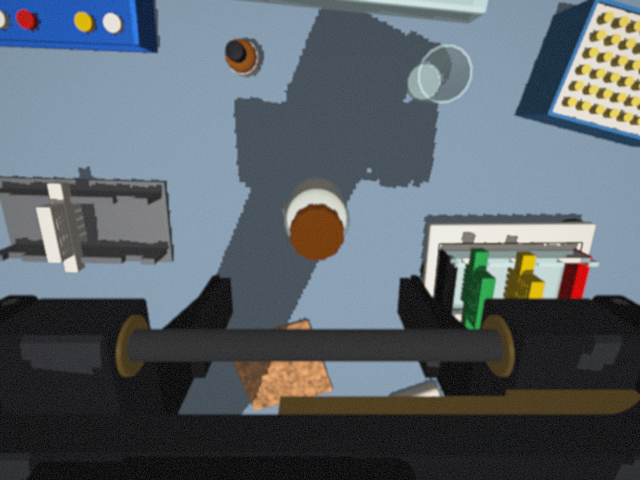

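The wrist view shows the orange cap at (317,231), between the fingers with nothing near it. I descend to the cap and grip.

Emit:
arm_command(series=[[0.3,0.1,5,0,0,0],[0.3,0.1,9,0,0,0],[0.3,0.1,11,0,0,0],[0.3,0.1,11,0,0,0],[0.3,0.1,11,0,0,0]])

```text
clock: 26.05
eef_pos: [654.9, -2.1, 81.3]
tool_rot: [0.998, 0.071, 0.001, 0.0]
contact_force: [-0.3, 0.2, 0.6]
grip_width: 1.002
gripper_force: 0.0
```

Emit:
arm_command(series=[[0,0,0,0,0,0],[0,0,0,0,0,0],[0,0,0,0,0,0],[0,0,0,0,0,0],[0,0,0,0,0,0],[0,0,0,0,0,0],[0,0,0,0,0,0],[0,0,0,0,0,0]], hand=0.3, force=25)

```text
clock: 27.05
eef_pos: [653.9, -1.9, 79.6]
tool_rot: [0.998, 0.071, -0.0, 0.0]
contact_force: [0.1, 0.1, 0.7]
grip_width: 0.448
gripper_force: 25.0
```

Emit:
arm_command(series=[[0,0,-1,0,0,0],[0,0,-3,0,0,0],[0,0,-6,0,0,0],[0,0,-6,0,0,0],[0,0,-6,0,0,0]])

```text
clock: 27.68
eef_pos: [653.8, -1.5, 139.6]
tool_rot: [0.997, 0.071, 0.0, -0.0]
contact_force: [-0.3, 0.9, -1.7]
grip_width: 0.45
gripper_force: 25.0
```

```bash
python3 - <<'E'
from h import *
t=optics.snapshot("top"); r=rect(t,"cork_mat",6); s=optics.snapshot("scene"); rect(s,"cork_mat",6)
go([458.3,12.2,140],8.1,raw=True)
go([458.3,12.2,140],45,raw=True)
E
```

```text
cork_mat 0.8 c [446.7 -21.7] long dir 23.8 size [43.8 46.9]
cork_mat 0.59 c [463.   15.2] long dir 114.0 size [118.9 140.8]
MOVE [-19.12  -4.12  -0.1 ] [0.  0.1 0. ] psi 8.1 rows>=3.1 | at [653.4  -1.7 138.8] t 27.88
MOVE [-19.12  -4.12  -0.1 ] [ -0.    0.1 -36.9] psi 45.0 rows>=3.4 | at [653.4  -1.7 138.8] t 27.88
```

Emit:
arm_command(series=[[-3,-0.6,-0.1,0,0,0],[-8,-1.7,-0.1,0,0,0],[-13,-2.8,-0.1,0,0,0],[-17,-3.7,-0.1,0,0,0],[-19.1,-4.1,-0.1,0,0,0],[-19.1,-4.1,-0.1,0,0,0],[-19.1,-4.1,-0.1,0,0,0],[-19.1,-4.1,-0.1,0,0,0]])

```text
clock: 28.88
eef_pos: [459.7, 11.3, 140.7]
tool_rot: [0.998, 0.07, -0.0, 0.002]
contact_force: [-0.1, -0.7, -1.7]
grip_width: 0.452
gripper_force: 25.0
```

```bash
python3 - <<'E'
from h import *
w=optics.snapshot("wrist"); im=w["pixels"][:,:,::-1].copy()
M=R.from_euler("z",25,degrees=True); q=proj(w,M.apply([[50,50,6],[50,-50,6],[-50,-50,6],[-50,50,6]])+[458.5,12,0]); cv2.polylines(im,[np.int32(np.round(q))],True,(0,0,255),1)
q=[proj(w,[[458.5+28*np.cos(a),12+28*np.sin(a),36] for a in np.linspace(0,6.3,40)])]; cv2.polylines(im,[np.int32(np.round(q[0]))],True,(255,0,0),1)
cv2.imwrite("pics/w10.png",im); go([458.5,12,86],8.1,raw=True)
E
```

```text
MOVE [-0.09 -0.14  5.46] [ 0.3  0.  -0.1] psi 8.1 rows>=0.9 | at [459.6  11.  140.6] t 28.93
```

View pics/w10.png

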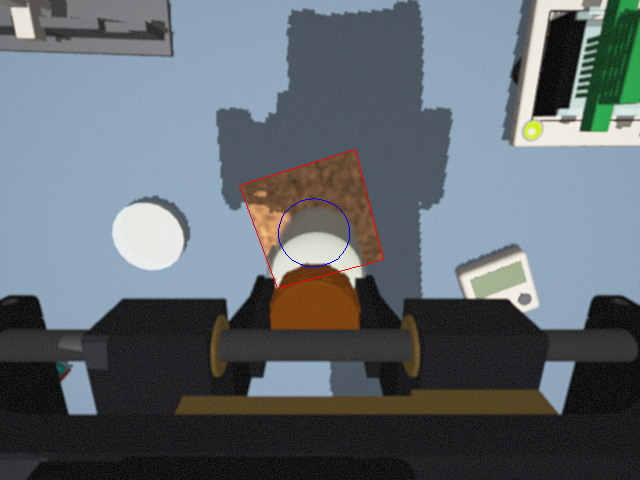

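The mat outline (red) fits the mat exactly, with its middle at (314,222). I lower the bottle.

Emit:
arm_command(series=[[-0.1,-0.1,2,0,0,0],[-0.1,-0.1,4,0,0,0],[-0.1,-0.1,5,0,0,0],[-0.1,-0.1,5.4,0,0,0],[-0.1,-0.1,5.5,0,0,0],[-0.1,-0.1,5.5,0,0,0],[-0.1,-0.1,5.5,0,0,0]])

```text
clock: 29.8
eef_pos: [458.1, 13.0, 85.9]
tool_rot: [0.997, 0.071, 0.0, -0.0]
contact_force: [-0.6, -0.4, -2.5]
grip_width: 0.454
gripper_force: 25.0
```

Emit:
arm_command(series=[[0,0,0.05,0,0,0],[0,0,0.1,0,0,0],[0,0,0.1,0,0,0]])

```text
clock: 30.18
eef_pos: [458.7, 12.9, 85.3]
tool_rot: [0.997, 0.071, 0.001, -0.0]
contact_force: [-1.5, -0.4, 8.0]
grip_width: 0.448
gripper_force: 24.9
```

Emit:
arm_command(series=[[0,0,0,0,0,0],[0,0,0,0,0,0],[0,0,0,0,0,0],[0,0,0,0,0,0],[0,0,-1.5,0,0,0],[0,0,-4,0,0,0],[0,0,-9,0,0,0],[0,0,-14,0,0,0],[0,0,-14,0,0,0]], hand=1)

```text
clock: 31.3
eef_pos: [459.7, 13.2, 227.7]
tool_rot: [0.997, 0.071, 0.003, -0.002]
contact_force: [0.1, -0.5, -0.4]
grip_width: 0.998
gripper_force: 0.0
```

```bash
python3 - <<'E'
from h import *
w=optics.snapshot("wrist"); s=optics.snapshot("scene")
b=cv2.resize(s["pixels"][140:380,170:570,::-1],None,fx=2,fy=2,interpolation=cv2.INTER_CUBIC)
cv2.imwrite("pics/end.png",b); save(w,"w11"); st=telemetry.get_state(); print(st["eef_pos"],st["grip_width"],st["clock"])
h=cv2.cvtColor(w["pixels"],cv2.COLOR_RGB2HSV); m=cv2.inRange(h,(5,180,80),(16,255,255)); n,l,t,ce=cv2.connectedComponentsWithStats(m); k=1+t[1:,4].argmax(); print(t[k],ray(w,ce[k],108))
E
```

```text
[457.87091662  12.71063646 224.45416115] 1.0021762854639458 31.4
[ 295  204   47   48 1741] [[459.32818514  11.72147355 108.        ]]
```

View pics/end.png

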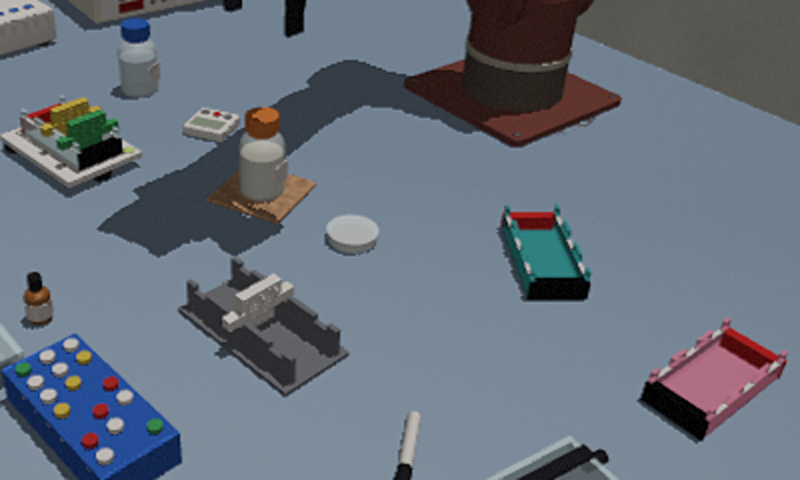

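The scene view shows the bottle upright on the mat (262,160), both combs in the tray on the table (75,125), and the white comb and buffer bottle unmoved.

```bash
python3 -c "
from h import *
print(ticket.hand_in())"
```

```text
the job is handed in; nothing more can be done
None
```

I handed the job in at about 31 s. In the last pictures the tray was inside its outline, green comb in the black-end notches, yellow in the middle, and agarose upright on the mat. The white comb and buffer looked unmoved; no pass/fail verdict was returned.

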